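# Zero the etching press and set it four clicks open

### The arm

A 6-joint arm with a two-finger parallel gripper is mounted at the origin on the work surface. World frame = base frame: x ahead of the robot, y to its left, z up, the work surface at z = 0. Lengths are in mm, angles in rad, forces in N, time in s.
With the tool pointing down it reaches from about 400 to 925 mm from the base axis. Payload 12.5 kg.
Tool frame: the origin (TCP) lies midway between the tips of the shut fingers; the grasp point (between the pads) lies 19 mm behind it (env.tcp_to_grasp is the distance from the TCP to the grasp point, in mm); z points along the fingers, y is the line along which they close (so a half turn about z gives the same grasp; the last joint's range is limited). The gripper opens to 95 mm and grips with 3 to 60 N. Pads are 20 mm wide; open, the fingers measure 119 mm over their backs; the gripper's body (75 mm by 180 mm) begins 59 mm behind the grasp point.
Start: joints at [1.069, 0.491, 1.559, -0, 1.092, -0.106], TCP at [240.952, 576.705, 214.661] pointing down, gripper open.
Joint ranges: [-3.1, 3.1], [-0.84, 2.19], [0.05, 2.79], [-1.13, 4.28], [0.06, 2.93], [-2.69, 2.69]. Speed limits (rad/s): [2.22, 2.22, 2.79, 3.14, 3.14, 3.14].

### API

Orientations are given as [roll, pitch, yaw] about the fixed x, y, z axes, in that order (R = Rz(yaw) Ry(pitch) Rx(roll)).
In Python, from cell import env gives the robot as it stands. The module is installed in compiled form; this text tells all that it offers.
- The arm moves only by the tool step_arm, never from a script. Its argument "plan" is a list that holds one entry, the list of rows, each a list of 5 numbers: the shift along the tool's x, y, z in mm, then the turn about the tool's z in degrees, then the opening, from -1 (shut) to 1 (fully open). A call has 1 to 8 rows; each row is the pose to reach, as a shift and turn from the pose commanded when the call began, along the tool's axes at that moment; what a row does not reach only later rows make up. A row lasts 1/12 s, in which the tool goes at most 41.7 mm and 7.16 degrees, less where a joint would pass 70% of its speed; a pose out of reach is approached as far as the arm can. A call with a gripper value outside its range is refused whole. The fingers move at their own pace and stop on an object; the grip force is fixed at half the most. Time passes only in rows, so rows that repeat a pose let the fingers close. It gives the time, the measured TCP pose, the force, the opening and the grip force at its end, in the units of the state.
- env.state(): the state, without advancing time (a new reading comes with each control period).
- env.read_camera(name): name is "scene" or "top" or "wrist"; returns the picture (384x512x3 uint8, blue, green, red); there is no depth.
- env.get_calibration(name): a dict with "K" (3x3 intrinsics, pixels), "extrinsics" (4x4, takes a point from world to camera coordinates). Camera axes: x right, y up, looking along -z (the intrinsics and any distortion apply to the point x, -y, -z); pixel columns grow to the right and rows downward; lengths in mm; the calibration is good to about 2 mm. A picture is of the moment at which its call begins: read the wrist's pose just before it. get_calibration takes no time and is no camera call; for the wrist camera it gives the pose at the moment of the call.
- env.job_done(): hands the job in; it is judged then, once.
The state is a dict: "t": time; "joints": joint angles; "qvel": joint speeds; "tau": joint torques, N m; "eef_pos": TCP position; "tcp_rot": TCP orientation; "ft_force": force on the tool from outside, world axes, zero at the start; "moment": the same for the moment, N m; "opening": opening from 0.0 (shut) to 1.0 (fully open); "grip_force": force on a finger pad.
Only numpy, scipy, OpenCV 4.12 (cv2) and the standard library are available. Lean on these libraries where they do the work, as an engineer would, in place of code of your own. Each camera call takes 0.05 s, during which the arm holds its last target. There are 200 camera calls.

### The job

Set the pressure on the small etching press: turn the black winged knob on top clockwise until it comes up snug against its stop, without forcing it, then turn it back exactly four clicks, and press the red lock lever down until it grips the dial. Let go of everything, with the knob still on the fourth click, and leave the other things on and round the press where they are.

Things in the scene. Friction and masses are not known exactly. Their poses are not given: they have to be found in the camera images.
- knob_grip (a point): Where to pinch the black winged knob, on its upright axis: a waist 14 mm thick (this frame's y) and 26 mm long (x) between two wings 36 mm thick; 66 mm long overall; from 18 mm below to 12 mm above this point; z up. Under it, on a 13 mm stem, a dial 110 mm across turns with it, its top 28 mm below this point. Clockwise from above lowers the roller; back is anticlockwise.
- knob: Winged knob and dial in one, x along the wings, origin on the axis 45 mm under knob_grip. 20 even clicks a turn, 18 degrees each: leaving a notch takes 0.15 N m, fading to none half-way, then it snaps on into the next; let go within a third of a click of a notch, it settles in it. It starts 5 to 9 clicks (90 to 162 degrees) from its stop.
- roller_low (a point): Lowest line of the steel roller, midway along. On the bed (level with bed_top) at the stop, 0.314 mm higher per click back: finer than poses can be read. No direction of knob or dial shows where the stop is (the collar below is clamped at any angle): feel it. Past the stop the torque rises by about 5 N m a radian over the click's 0.15.
- bed_top (a point): Top of the press bed under the roller, on the knob's axis, z up. The roller meeting the bed is the knob's stop; it lies at a notch, counted as zero, where the knob rests if let go; the fourth click back is 72 degrees anticlockwise from there. Snug is 0.4 to 0.6 N m on the knob; beyond about 0.8 N m the roller is bruised.
- lock_pad (a point): Top of the red pad of the lock lever: 22 mm wide, 28 mm long, centred 52 mm from the hinge. The hinge is level, along the press's x, 80 mm from the knob's axis towards press +y, 228 mm above the table. At first the lever slopes up from it, away from the knob, at 40 degrees, its end 280 mm up; pressed straight down it swings outward to level, its top then 233 mm up.
- lock (a joint): Lock lever: 0 standing up, open; grows as it is pushed down; level at 0.70. Its stiff hinge (0.2 N m) keeps it where it is left. At 0.60 rad its sprung brass shoe meets the dial's rim and it pushes back more, up to 12 N on the pad at 0.70; locked above 0.62, ends hard at 0.75; let go, it may give back 0.05. Locking does not turn the knob.
- press: Green table-top etching press, fixed, footprint 340 x 270 mm; bed 360 x 200 mm, top 72 mm up. Origin: centre of the underside, on the knob's axis; x along the bed, y across, towards the lock lever. Star wheel at -y, out to 175 mm, 190 mm high. Crosshead 80 x 252 mm, top 183 mm; dial top 200 mm and knob top 240 mm above the table.
- lino_block: Lino block, 75 x 100 x 11 mm, lying on the near end of the bed. Origin at its underside. Not to be moved (30 mm at most).
- ink_tin: Steel ink tin with red lid, 77 mm across, 40 mm high, left of the press. Origin under its centre. Not to be moved.
- brayer: Hand ink roller, 170 mm long, black roller and wooden handle, lying left of the press. Origin at the fork, on the table. Not to be moved.
- brush_jar: Glass jar, 72 mm across, 95 mm high, with four brushes to 220 mm. Origin under its centre. Not to be moved.
- white_bottle: White bottle, 68 mm across, 200 mm high. Origin under its centre. Not to be moved.
- spirit_bottle: Small clear bottle, 52 mm across, 95 mm high, black cap. Origin under its centre. Not to be moved.
- tube0: Paint tube with a blue band, 115 mm long, lying. Origin under its middle. Not to be moved.
- tube1: Paint tube with a yellow band, 115 mm long, lying. Origin under its middle. Not to be moved.

How it is judged:
By the outcome, as a careful person would: the job done as asked, in the order asked, and still so for the second after the job is handed in, with the robot touching nothing.
It also fails if it takes over 72 s, if anything falls off the work surface, if the arm or the gripper's body presses on something with over 40 N, if the wrist force passes 120 N, or if a joint passes its speed limit or range.

## Working session

There is one attempt and no reset: what is moved stays moved. The work goes in short steps, Python scripts to look and compute and a tool call to move; the robot and the scene stay as the last step left them, time stands still between calls to the robot, and variables do not carry over. Pictures are saved under pics/ and viewed, at most 10 in all, crops included, and the job is handed in when it is done.

Besides the shell and the picture viewer there is one more tool, called after ">>>" by a JSON object that holds its "api" and its "payload", one argument or row to a line. step_arm: Moves the arm, as the interface text tells. Its arguments: {"type":"object","properties":{"plan":{"type":"array"}},"required":["plan"]}

```bash
mkdir -p pics; python3 - <<'E'
from cell import env
import cv2,numpy as np
s=env.state();print(s)
for n in("top","scene"):
    cv2.imwrite(f"pics/{n}0.png",env.read_camera(n));c=env.get_calibration(n);print(n,c)
E
```

```text
{'t': 0.0, 'joints': array([ 1.06936883e+00,  4.91555376e-01,  1.55946789e+00, -2.89232630e-06,
        1.09170299e+00, -1.05626334e-01]), 'qvel': array([-2.06644484e-03,  7.57100202e-05,  1.68941564e-03,  1.25202635e-03,
        2.12461131e-03, -2.21391209e-04]), 'tau': array([-3.89990397e-03, -6.12638354e+01, -2.58187115e+01,  6.91193040e-02,
        4.80989506e-02, -1.10467017e-04]), 'eef_pos': array([240.83922108, 576.45800126, 214.05800052]), 'tcp_rot': array([-3.14046510e+00, -1.16964720e-04,  2.74579276e+00]), 'ft_force': array([ 0.17825643, -0.79763661, -0.0864791 ]), 'moment': array([-0.01577592, -0.00536566,  0.00255023]), 'grip_force': 0.0, 'opening': 0.9991630638499762}
top {'K': array([[351.0794685 ,   0.        , 259.65891959],
       [  0.        , 351.0794685 , 188.55773936],
       [  0.        ,   0.        ,   1.        ]]), 'extrinsics': array([[ 1.82172061e-02, -9.99831190e-01, -2.39285711e-03,
        -4.50093008e+01],
       [ 9.93669653e-01,  1.78394900e-02,  1.10916066e-01,
        -5.89883413e+02],
       [-1.10854655e-01, -4.39829033e-03,  9.93826897e-01,
        -1.23854343e+03],
       [ 0.00000000e+00,  0.00000000e+00,  0.00000000e+00,
         1.00000000e+00]])}
scene {'K': array([[375.93492168,   0.        , 252.64505509],
       [  0.        , 375.93492168, 188.04160816],
       [  0.        ,   0.        ,   1.        ]]), 'extrinsics': array([[-7.36486763e-01,  6.76451064e-01,  1.09828953e-03,
         4.73501748e+02],
       [-3.63284454e-01, -3.96894862e-01,  8.42910953e-01,
         5.58242237e+01],
       [ 5.70623916e-01,  6.20393767e-01,  5.38051967e-01,
        -1.65164197e+03],
       [ 0.00000000e+00,  0.00000000e+00,  0.00000000e+00,
         1.00000000e+00]])}
```

View pics/top0.png

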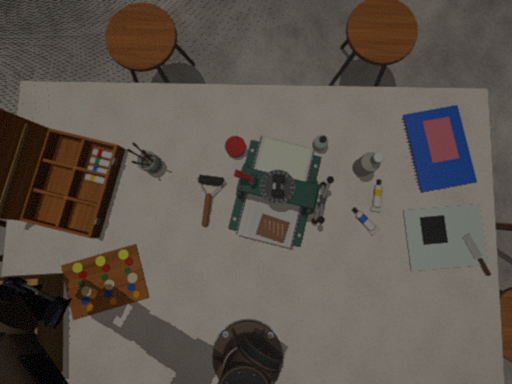

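View pics/scene0.png

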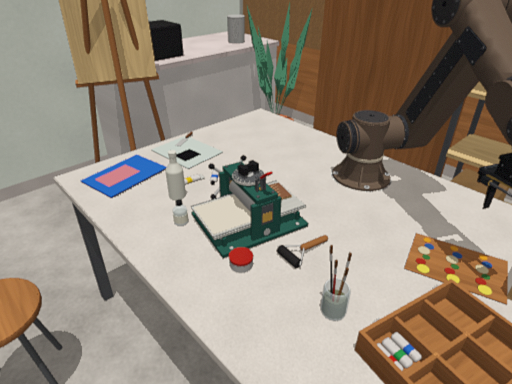

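The top view shows the press with its knob near (278,187), the red lever near (243,175) and the star wheel near (322,200). The scene view agrees.

```bash
cat > h.py <<'E'
from cell import env
import cv2,numpy as np
def ray(n,u,v,z,c=None):
    c=c or env.get_calibration(n);K=c["K"];E=c["extrinsics"];R=E[:3,:3];t=E[:3,3]
    p=np.array([(u-K[0,2])/K[0,0],-(v-K[1,2])/K[1,1],-1]);d=R.T@p;o=-R.T@t
    return o+d*(z-o[2])/d[2]
def proj(n,P,c=None):
    c=c or env.get_calibration(n);K=c["K"];E=c["extrinsics"];q=E[:3,:3]@np.array(P,float)+E[:3,3]
    return K[0,0]*q[0]/-q[2]+K[0,2],K[1,2]-K[1,1]*q[1]/-q[2]
def red(im):
    h=cv2.cvtColor(im,cv2.COLOR_BGR2HSV);return ((h[...,0]<6)|(h[...,0]>174))&(h[...,1]>170)&(h[...,2]>60)
E
python3 - <<'E'
from h import *
im=cv2.imread("pics/top0.png")
cv2.imwrite("pics/topc.png",cv2.resize(im[125:255,220:345],None,fx=4.6,fy=4.6,interpolation=cv2.INTER_CUBIC))
n,l,st,ce=cv2.connectedComponentsWithStats(red(im).astype(np.uint8))
for i in range(1,n):
    if st[i,4]>10: print(st[i],ce[i],ray("top",*ce[i],255))
print(ray("top",278,187,230))
E
```

```text
[226 137  19  19 283] [235.01766784 145.90812721] [694.29857734  41.59315021 255.        ]
[ 98 150   4   7  20] [ 99.5  152.85] [665.67789795 450.55195195 255.        ]
[235 171  16   9  70] [241.9        175.17142857] [605.22140074  18.63795331 255.        ]
[124 258   8   8  44] [128.04545455 261.27272727] [345.35277318 344.95397096 255.        ]
[102 264   8   8  42] [105.28571429 267.88095238] [325.20962743 410.18564824 255.        ]
[ 79 271   7   8  42] [ 82.26190476 274.61904762] [304.75910753 475.91135234 255.        ]
[574.39739292 -91.17913276 230.        ]
```

View pics/topc.png

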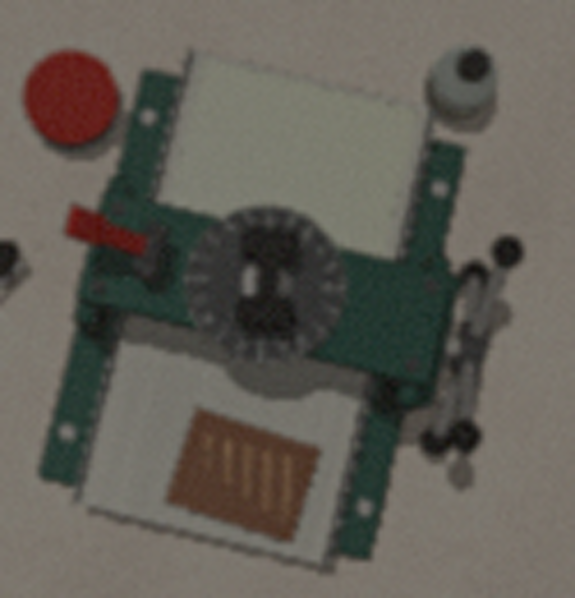

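The crop shows the dial centred near (266,284) in the crop, with the wings along world x. The lever lies up and to the left, so the press yaw is about -14°. I'll move above the knob, with the tool yawed to about 180° so the wrist has room to turn clockwise.

>>> {"api": "step_arm", "payload": {
  "plan": [
    [[0,0,-80,0,1],[0,0,-130,0,1],[-566,-488,-130,-22.7,1],[-566,-488,-130,-22.7,1],[-566,-488,-130,-22.7,1],[-566,-488,-130,-22.7,1],[-566,-488,-130,-22.7,1],[-566,-488,-130,-22.7,1]]
  ]
}}

```text
t: 0.77
eef_pos: [351.6, 354.1, 313.4]
tcp_rot: [-3.141, -0.0, -3.14]
ft_force: [0.8, 0.4, 0.8]
opening: 0.999
grip_force: 0.0
```

>>> {"api": "step_arm", "payload": {
  "plan": [
    [[0,0,0,0,1],[0,0,0,0,1]]
  ]
}}

```text
t: 0.93
eef_pos: [352.3, 354.5, 313.6]
tcp_rot: [3.141, 0.0, 3.138]
ft_force: [0.5, -0.3, 0.6]
opening: 0.997
grip_force: 0.0
```

>>> {"api": "step_arm", "payload": {
  "plan": [
    [[-223,-446,-20,0,1],[-223,-446,-20,0,1],[-223,-446,-20,0,1],[-223,-446,-20,0,1],[-223,-446,-20,0,1],[-223,-446,-20,0,1],[-223,-446,-20,0,1],[-223,-446,-20,0,1]]
  ]
}}

```text
t: 1.6
eef_pos: [501.1, 57.4, 326.7]
tcp_rot: [3.141, -0.0, -3.14]
ft_force: [1.3, 1.4, 0.6]
opening: 1.002
grip_force: 0.0
```

>>> {"api": "step_arm", "payload": {
  "plan": [
    [[-74,-149,-5,0,1],[-74,-149,-5,0,1],[-74,-149,-5,0,1],[-74,-149,-5,0,1],[-74,-149,-5,0,1],[-74,-149,-5,0,1]]
  ]
}}

```text
t: 2.1
eef_pos: [575.3, -91.3, 330.4]
tcp_rot: [3.141, -0.002, 3.141]
ft_force: [-0.6, 0.6, 0.7]
opening: 0.999
grip_force: 0.0
```

```bash
python3 - <<'E'
from h import *
s=env.state();c=env.get_calibration("wrist");im=env.read_camera("wrist")
print(s["eef_pos"],s["tcp_rot"],s["moment"],s["joints"]);print(c)
cv2.imwrite("pics/w1.png",im)
np.save("w1.npy",c,allow_pickle=True)
E
```

```text
[575.34072795 -91.32575153 330.44636084] [ 3.14076932e+00 -1.71217692e-03  3.14055426e+00] [ 0.08185172 -0.01739494  0.05546402] [-2.70945462e-01  3.36203261e-01  1.49724666e+00  3.48778120e-04
  1.31001247e+00 -1.84079294e+00]
{'K': array([[301.20390604,   0.        , 250.3124476 ],
       [  0.        , 301.20390604, 190.68518545],
       [  0.        ,   0.        ,   1.        ]]), 'extrinsics': array([[ 4.96241879e-04,  9.99999515e-01,  8.50211594e-04,
         8.95936781e+01],
       [-9.57299641e-01,  7.20845854e-04, -2.89096659e-01,
         6.17505391e+02],
       [-2.89097132e-01, -6.70445384e-04,  9.57299534e-01,
        -3.35331294e+02],
       [ 0.00000000e+00,  0.00000000e+00,  0.00000000e+00,
         1.00000000e+00]])}
```

View pics/w1.png

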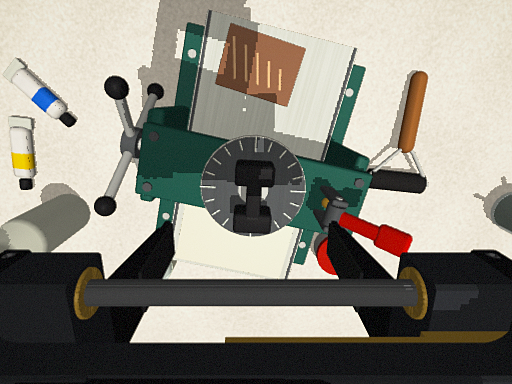

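The wrist view shows the dial centred near (253,187), with wings near (254,172) and (251,216). The red lever is at (375,232). I'll crop in for detail.

```bash
python3 - <<'E'
from h import *
im=cv2.imread("pics/w1.png");c=np.load("w1.npy",allow_pickle=True).item()
cv2.imwrite("pics/w1c.png",cv2.convertScaleAbs(cv2.resize(im[125:255,190:420],None,fx=3.4,fy=3.4,interpolation=cv2.INTER_CUBIC),alpha=2.0))
# dial light/dark extents via threshold against bed/green: tick ring
print(proj("",(575,-92,200),c),proj("",(575,-92,240),c))
for p in((253.5,187),): print(ray("",*p,200,c))
n,l,st,ce=cv2.connectedComponentsWithStats(red(im).astype(np.uint8))
for i in range(1,n):
    if st[i,4]>30: print(st[i],ce[i],ray("",*ce[i],262,c))
E
```

```text
(np.float64(248.41715529671848), np.float64(181.77416690806)) (np.float64(248.1877851326966), np.float64(193.33581411650238))
[580.60229034 -86.75363647 200.        ]
[ 339  212   73   45 1369] [378.08327246 234.09130752] [604.99688471  19.93580819 262.        ]
[317 237  20  38 361] [324.69806094 257.91966759] [627.94282358 -24.42682591 262.        ]
```

View pics/w1c.png

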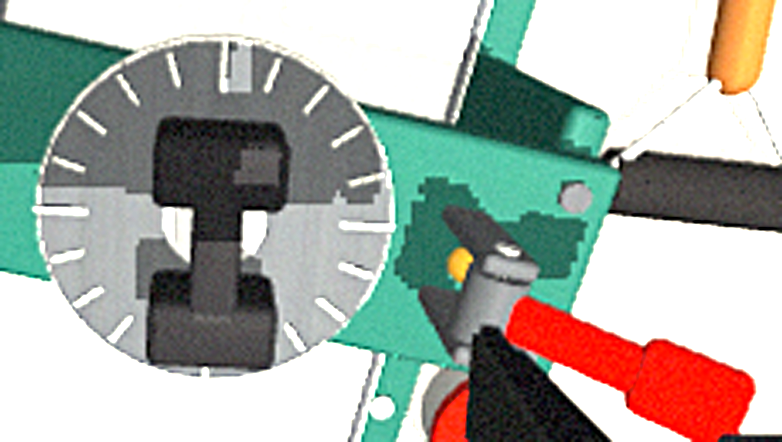

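```bash
python3 - <<'E'
from h import *
c=np.load("w1.npy",allow_pickle=True).item();im=cv2.imread("pics/w1.png")
f=lambda x,y,z:ray("",190+(x-1.2)/3.4,125+(y-1.2)/3.4,z,c)
E=[f(37,208,200),f(393,208,200),f(215,37,200),f(210,376,200)]
print("dial",[e.round(1) for e in E],(E[0]+E[1])/2,(E[2]+E[3])/2)
a,b=f(42,210,200),f(390,227,200);d=b-a;print("tick ang",np.degrees(np.arctan2(-d[0],d[1])),(a+b)/2)
# wing sides at top z=240: left/right edges
for y,l,r in((140,155,290),(190,155,287),(290,150,275),(320,148,273)):print((f(x:=l,y,240)).round(1),f(r,y,240).round(1))
for p in((110,0),(605,155),(0,25)):print(p,f(*p,183))
pt=[f(360,105,183),f(605,155,183)];d=pt[1]-pt[0];print("press ang",np.degrees(np.arctan2(-d[0],d[1])))
print("pad",[f(*q,262).round(1) for q in((640,390),(655,342),(752,380),(735,440))])
o=-c["extrinsics"][:3,:3].T@c["extrinsics"][:3,3];print(o)
E
```

```text
dial [array([ 579.3, -141.5,  200. ]), array([579.4, -33.3, 200. ]), array([527.9, -87.5, 200. ]), array([635.2, -88.9, 200. ])] [579.33636706 -87.38691852 200.        ] [581.52912127 -88.19025371 200.        ]
tick ang -2.9584281992976904 [582.67203968 -86.9429976  200.        ]
[ 549.7 -103.3  240. ] [549.7 -68.4 240. ]
[ 563.  -103.5  240. ] [563.1 -68.9 240. ]
[ 590.9 -105.3  240. ] [591.  -71.5 240. ]
[ 599.6 -106.   240. ] [599.7 -71.9 240. ]
(110, 0) [ 518.69255339 -119.1476848   183.        ]
(605, 155) [566.83037549  36.13615224 183.        ]
(0, 25) [ 526.13928718 -152.88013729  183.        ]
press ang -11.571100123320079
pad [array([610. ,  20.4, 262. ]), array([596.7,  22.5, 262. ]), array([607.2,  48.5, 262. ]), array([624.2,  46.7, 262. ])]
[494.14991333 -90.26358217 499.45506387]
```

>>> {"api": "step_arm", "payload": {
  "plan": [
    [[-5.7,3.6,0,3.1,0.2],[-5.7,3.6,40,3.1,0.2],[-5.7,3.6,60,3.1,0.2],[-5.7,3.6,75,3.1,0.2],[-5.7,3.6,75,3.1,0.2]]
  ]
}}

```text
t: 2.57
eef_pos: [578.9, -84.8, 254.0]
tcp_rot: [3.14, -0.005, 3.09]
ft_force: [0.6, 0.8, -1.2]
opening: 0.708
grip_force: 0.0
```

```bash
python3 - <<'E'
from h import *
s=env.state();c=env.get_calibration("wrist");im=env.read_camera("wrist")
print(s["eef_pos"],s["tcp_rot"],s["moment"],s["opening"])
cv2.imwrite("pics/w2.png",im)
np.save("w2.npy",c,allow_pickle=True)
e=s["eef_pos"]
print(proj("",e,c),proj("",(e[0],e[1],240),c),proj("",(e[0],e[1],200),c))
E
```

```text
[578.89952337 -84.79518809 253.98891499] [ 3.14021674 -0.00477273  3.09023537] [ 0.07101979 -0.01961668  0.03791552] 0.7078389915786913
(np.float64(248.36833813365982), np.float64(237.6938093350336)) (np.float64(248.46906986719344), np.float64(228.4529953482696)) (np.float64(248.69422671879113), np.float64(207.79781042816484))
```

View pics/w2.png

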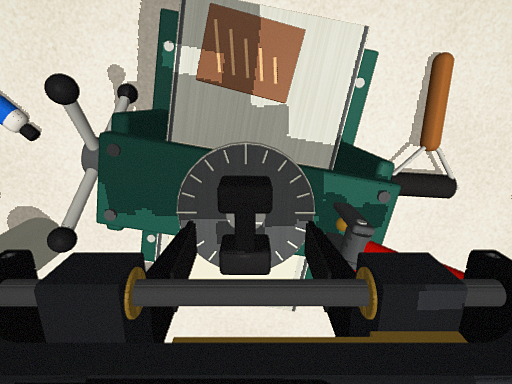

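The dial is centred near u 246.5 and the knob near u 245. The wings look vertical in the image, so the yaw is aligned. I'll hold and re-read the pose.

>>> {"api": "step_arm", "payload": {
  "plan": [
    [[0,0,0,0,0.2],[0,0,0,0,0.2],[0,0,0,0,0.2]]
  ]
}}

```text
t: 2.87
eef_pos: [580.6, -86.9, 258.0]
tcp_rot: [-3.141, 0.002, 3.088]
ft_force: [0.1, 0.4, -0.0]
opening: 0.603
grip_force: 0.0
```

```bash
python3 - <<'E'
from h import *
s=env.state();c=env.get_calibration("wrist");im=env.read_camera("wrist")
print(s["eef_pos"],s["tcp_rot"],s["moment"],s["opening"])
cv2.imwrite("pics/w3.png",im)
f=lambda u,v,z:ray("",u,v,z,np.load("w2.npy",allow_pickle=True).item()).round(1)
print(f(177.5,211,200),f(315.5,211,200),f(246,142,200))
print([f(*p,240) for p in((218,190),(272,190),(221,250),(269,250))])
# knob dark edges in columns/rows
g=cv2.cvtColor(im,cv2.COLOR_BGR2GRAY).astype(int)
for v in(180,190,200,210,216,222,228,234,240,250): print(v,g[v,206:286:2])
E
```

```text
[580.55587561 -86.92230064 258.0230962 ] [-3.14130073e+00  1.95329878e-03  3.08845275e+00] [0.03267553 0.02562575 0.00063428] 0.6028410627698539
[ 578.7 -141.   200. ] [584.3 -32.3 200. ] [527.3 -84.1 200. ]
[array([ 551.5, -102.7,  240. ]), array([553.3, -68.5, 240. ]), array([ 593.7, -104.1,  240. ]), array([595.3, -71.8, 240. ])]
180 [51 59 57 54 56 56 53 60 28 18 18 17 15 19 15 11  5 17 10 18 19  5 15 17
 14 13  9 14  6 14 24  5 14  8 44 60 57 62 58 59]
190 [55 51 55 56 56 58 59 57 26 21 20 26 25 18 24  5 23 19 17 12 29 22 22 23
 12 16 22 27 24 22 24 18 23 25 20 63 59 57 56 55]
200 [54 56 58 53 54 56 55 57 15 22 24 23 25 24 26 21 21 27 21 22 17 25 16 28
 18 17 23 22 21 22 24 24 28 17 23 61 53 57 60 55]
210 [ 55  57  57  56  54  62  56  52  58  57  60  64 134 135 137 138   0  14
  16  20  19  22  16  22  24  19  64 135 135 134 138  52  53  59  63  57
  60  57  59  57]
216 [ 98  92  98  93  47  48  51  55  56  55  57  57  68 132 129 133   3  24
  19  22  18  23  18  21  25  18  65 128 130 132  70  55  57  57  54  60
  57  57  57  56]
222 [ 93  96  93  91  91  97  91  58  52  56  58  56  54  54  55 130   0  12
  20  23  21  18  22  23  14  11  91 126  53  56  55  97  91  96  94  96
  96  97  92  91]
228 [ 93  86  93  94  93  95  97  54  53  54  61  59  62  61  63  57   8  23
  21  24  19  26  19  20  26  19  41  58  64  58  55 104  92  99  96  97
  98  94  93  92]
234 [ 92  86  91  88  90  94  95  50  58  53   8  21  18   7  17   6  16  21
  23  30  19  22  19  26  25  17  18  11   8  18   3   1  17 111  93  95
  93  95  89  93]
240 [86 86 94 89 90 88 93 94 97  8  3  6 11 12 19 17  9 21 23 20 24 26 21 20
 27 19 22  5 14 10 22 17 19 39 93 96 91 95 91 90]
250 [ 91  90  91  90  88 240  81  94  65  32  39  39  41  35  33  38  41  43
  32  37  37  34  30  35  39  38  39  38  44  38  40  16  14   9 106  95
  87 216 158  91]
```

>>> {"api": "step_arm", "payload": {
  "plan": [
    [[-1,0,15,0.2,0.2],[-1,0,30,0.2,0.2],[-1,0,40,0.2,0.1],[-1,0,47,0.2,0.1],[-1,0,47,0.2,0.1],[-1,0,47,0.2,0.1],[-1,0,47,0.2,0.1]]
  ]
}}

```text
t: 3.5
eef_pos: [581.6, -87.5, 210.5]
tcp_rot: [-3.141, 0.001, 3.084]
ft_force: [-0.1, -0.7, 0.4]
opening: 0.549
grip_force: 0.0
```

```bash
python3 - <<'E'
from h import *
s=env.state();c=env.get_calibration("wrist");im=env.read_camera("wrist")
print(s["eef_pos"],s["tcp_rot"],s["moment"],s["ft_force"],s["opening"])
cv2.imwrite("pics/w4.png",cv2.convertScaleAbs(cv2.resize(im[150:320,130:370],None,fx=3.3,fy=3.3),alpha=2))
E
```

```text
[581.55402033 -87.45687261 210.48343353] [-3.14145350e+00  1.07689874e-03  3.08434278e+00] [0.03120964 0.03908196 0.01467967] [-0.05593398 -0.74351909  0.3626224 ] 0.549413133158217
```

View pics/w4.png

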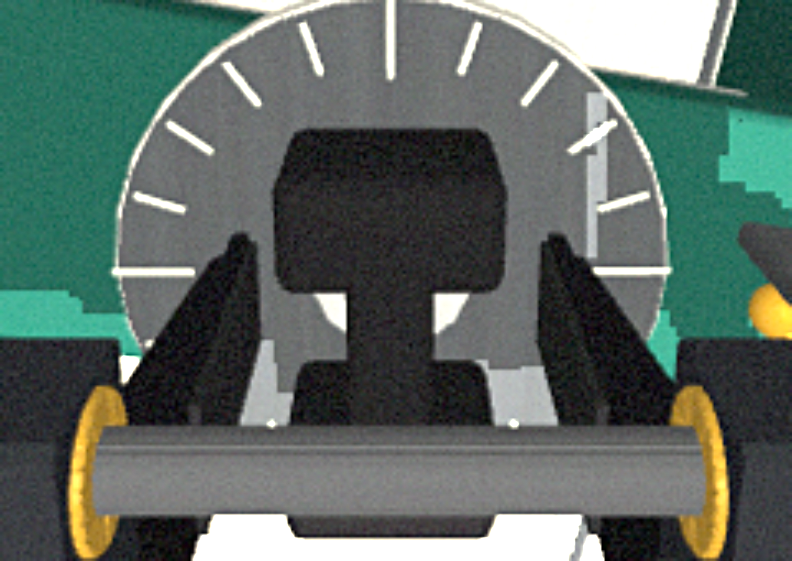

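The close crop shows the fingers at x≈250 and x≈545, either side of the waist at x≈390, and the long tick vertical, so it is aligned. Now I'll close.

>>> {"api": "step_arm", "payload": {
  "plan": [
    [[0,0,0,0,-1],[0,0,0,0,-1],[0,0,0,0,-1],[0,0,0,0,-1],[0,0,0,0,-1],[0,0,0,0,-1],[0,0,0,0,-1],[0,0,0,0,-1]]
  ]
}}

```text
t: 4.22
eef_pos: [581.1, -88.7, 209.8]
tcp_rot: [-3.139, -0.0, 3.084]
ft_force: [-1.6, -9.0, -0.2]
opening: 0.146
grip_force: 30.0
```

```bash
cat > s.py <<'E'
from h import *
s=env.state();e=np.degrees(s["tcp_rot"][2]);print(s["t"],s["eef_pos"].round(1),"yaw",round(e,2),"M",s["moment"].round(3),"F",s["ft_force"].round(1),round(s["opening"]*95,1),s["grip_force"],"j6",s["joints"][5].round(3))
E
python3 s.py
```

```text
4.2167 [581.1 -88.7 209.8] yaw 176.71 M [-1.297  0.193 -0.115] F [-1.6 -9.  -0.2] 13.9 29.999300837516785 j6 -1.775
```

>>> {"api": "step_arm", "payload": {
  "plan": [
    [[0.2,-1.2,0,0,-1],[0.2,-1.2,0,7,-1],[0.2,-1.2,0,14,-1],[0.2,-1.2,0,21,-1],[0.2,-1.2,0,28,-1],[0.2,-1.2,0,34,-1],[0.2,-1.2,0,36,-1],[0.2,-1.2,0,36,-1]]
  ]
}}

```text
t: 4.88
eef_pos: [581.2, -88.5, 209.8]
tcp_rot: [3.141, 0.0, 2.454]
ft_force: [2.0, 0.3, -0.5]
opening: 0.15
grip_force: 30.0
```

```bash
python3 s.py
```

```text
4.8833 [581.2 -88.5 209.8] yaw 140.61 M [ 0.009 -0.352 -0.217] F [ 2.   0.3 -0.5] 14.3 30.00475823879242 j6 -1.147
```

>>> {"api": "step_arm", "payload": {
  "plan": [
    [[0,0,0,0,-1],[0,0,0,0,-1],[0,0,0,0,-1]]
  ]
}}

```text
t: 5.13
eef_pos: [581.2, -88.5, 209.8]
tcp_rot: [3.141, 0.0, 2.457]
ft_force: [3.7, 1.6, -1.7]
opening: 0.149
grip_force: 30.0
```

```bash
python3 s.py
```

```text
5.1333 [581.2 -88.5 209.8] yaw 140.78 M [ 0.139 -0.614 -0.096] F [ 3.7  1.6 -1.7] 14.1 29.9998077750206 j6 -1.15
```

>>> {"api": "step_arm", "payload": {
  "plan": [
    [[0,0,0,2,-1],[0,0,0,4,-1],[0,0,0,4,-1],[0,0,0,4,-1]]
  ]
}}

```text
t: 5.47
eef_pos: [581.3, -88.4, 209.8]
tcp_rot: [3.141, 0.0, 2.388]
ft_force: [5.0, 0.8, -0.9]
opening: 0.143
grip_force: 30.0
```

```bash
python3 s.py
```

```text
5.4667 [581.3 -88.4 209.8] yaw 136.81 M [ 0.237 -0.844  0.001] F [ 5.   0.8 -0.9] 13.6 29.99929815530777 j6 -1.081
```

>>> {"api": "step_arm", "payload": {
  "plan": [
    [[0,0,0,7,-1],[0,0,0,14,-1],[0,0,0,21,-1],[0,0,0,28,-1],[0,0,0,35,-1],[0,0,0,41,-1],[0,0,0,41,-1],[0,0,0,41,-1]]
  ]
}}

```text
t: 6.13
eef_pos: [581.6, -88.3, 209.8]
tcp_rot: [3.14, -0.0, 1.671]
ft_force: [6.9, 3.0, -3.4]
opening: 0.146
grip_force: 30.0
```

```bash
python3 s.py
```

```text
6.1333 [581.6 -88.3 209.8] yaw 95.76 M [ 0.374 -1.177 -0.071] F [ 6.9  3.  -3.4] 13.8 29.999422430992126 j6 -0.364
```

>>> {"api": "step_arm", "payload": {
  "plan": [
    [[0,0,0,3,-1],[0,0,0,6,-1],[0,0,0,9,-1],[0,0,0,9,-1],[0,0,0,9,-1]]
  ]
}}

```text
t: 6.55
eef_pos: [581.7, -88.3, 209.8]
tcp_rot: [3.14, -0.001, 1.514]
ft_force: [7.7, 2.8, -2.5]
opening: 0.146
grip_force: 30.0
```

```bash
python3 s.py
```

```text
6.55 [581.7 -88.3 209.8] yaw 86.77 M [ 0.307 -1.26  -0.197] F [ 7.7  2.8 -2.5] 13.8 30.004343390464783 j6 -0.208
```

>>> {"api": "step_arm", "payload": {
  "plan": [
    [[0.3,0.9,0,1,-1],[0.3,0.9,0,2,-1],[0.3,0.9,0,3,-1],[0.3,0.9,0,4,-1],[0.3,0.9,0,4,-1],[0.3,0.9,0,4,-1]]
  ]
}}

```text
t: 7.05
eef_pos: [581.8, -88.2, 209.8]
tcp_rot: [-3.142, -0.0, 1.444]
ft_force: [1.3, 2.3, 0.4]
opening: 0.143
grip_force: 30.0
```

```bash
python3 s.py
```

```text
7.05 [581.8 -88.2 209.8] yaw 82.72 M [ 0.137 -0.205  0.027] F [1.3 2.3 0.4] 13.6 29.999740719795227 j6 -0.136
```

>>> {"api": "step_arm", "payload": {
  "plan": [
    [[0,0,0,5,-1],[0,0,0,10,-1],[0,0,0,13,-1],[0,0,0,15,-1],[0,0,0,16,-1],[0,0,0,17,-1],[0,0,0,17,-1],[0,0,0,17,-1]]
  ]
}}

```text
t: 7.72
eef_pos: [581.9, -88.3, 209.8]
tcp_rot: [3.141, -0.0, 1.148]
ft_force: [3.3, -0.0, 0.2]
opening: 0.143
grip_force: 30.0
```

```bash
python3 s.py
```

```text
7.7167 [581.9 -88.3 209.8] yaw 65.75 M [-0.035 -0.385 -0.015] F [ 3.3 -0.   0.2] 13.6 29.999558329582214 j6 0.16
```

>>> {"api": "step_arm", "payload": {
  "plan": [
    [[0,0,0,5,-1],[0,0,0,10,-1],[0,0,0,13,-1],[0,0,0,15,-1],[0,0,0,16,-1],[0,0,0,17,-1],[0,0,0,18,-1],[0,0,0,18,-1]]
  ]
}}

```text
t: 8.38
eef_pos: [582.1, -88.4, 209.8]
tcp_rot: [3.141, -0.0, 0.832]
ft_force: [4.0, -1.3, -0.5]
opening: 0.146
grip_force: 30.0
```

```bash
python3 s.py
```

```text
8.3833 [582.1 -88.4 209.8] yaw 47.69 M [-0.199 -0.605  0.134] F [ 4.  -1.3 -0.5] 13.9 30.001983046531677 j6 0.476
```

>>> {"api": "step_arm", "payload": {
  "plan": [
    [[0,0,0,0.5,-1],[0,0,0,1,-1],[0,0,0,1,-1],[0,0,0,1,-1]]
  ]
}}

```text
t: 8.72
eef_pos: [582.0, -88.4, 209.8]
tcp_rot: [3.141, -0.0, 0.816]
ft_force: [4.8, -1.1, -1.0]
opening: 0.146
grip_force: 30.0
```

```bash
python3 s.py
```

```text
8.7167 [582.  -88.4 209.8] yaw 46.73 M [-0.21  -0.795  0.231] F [ 4.8 -1.1 -1. ] 13.8 30.012206733226776 j6 0.492
```

>>> {"api": "step_arm", "payload": {
  "plan": [
    [[0,0,0,0.5,-1],[0,0,0,1,-1],[0,0,0,1,-1],[0,0,0,1,-1]]
  ]
}}

```text
t: 9.05
eef_pos: [582.0, -88.4, 209.8]
tcp_rot: [3.141, -0.0, 0.798]
ft_force: [5.9, -0.7, -1.2]
opening: 0.147
grip_force: 30.0
```

```bash
python3 s.py
```

```text
9.05 [582.  -88.4 209.8] yaw 45.71 M [-0.296 -0.843  0.098] F [ 5.9 -0.7 -1.2] 13.9 30.002098381519318 j6 0.51
```

>>> {"api": "step_arm", "payload": {
  "plan": [
    [[0,0,0,1,-1],[0,0,0,1.5,-1],[0,0,0,1.5,-1],[0,0,0,1.5,-1]]
  ]
}}

```text
t: 9.38
eef_pos: [582.1, -88.4, 209.8]
tcp_rot: [3.141, -0.0, 0.772]
ft_force: [4.9, -2.4, -1.4]
opening: 0.146
grip_force: 30.0
```

```bash
cat > a.py <<'E'
from h import *
m=[];
for i in range(6):
    s=env.state();m.append(s["moment"][2]);env.read_camera("top")
print("Mz",np.round(m,3),"mean",np.mean(m).round(3))
E
python3 a.py; python3 s.py
```

```text
Mz [0.119 0.025 0.043 0.071 0.089 0.042] mean 0.065
9.6833 [582.1 -88.4 209.8] yaw 44.21 M [-0.319 -0.817  0.057] F [ 5.  -1.4 -1.7] 13.6 30.000889599323273 j6 0.536
```

>>> {"api": "step_arm", "payload": {
  "plan": [
    [[0.5,0.5,0,4,-1],[0.5,0.5,0,8,-1],[0.5,0.5,0,11,-1],[0.5,0.5,0,12,-1],[0.5,0.5,0,13,-1],[0.5,0.5,0,13.5,-1],[0.5,0.5,0,14,-1],[0.5,0.5,0,14,-1]]
  ]
}}

```text
t: 10.35
eef_pos: [582.2, -88.5, 209.8]
tcp_rot: [-3.141, 0.001, 0.528]
ft_force: [-1.8, -4.7, 2.6]
opening: 0.143
grip_force: 30.0
```

```bash
python3 a.py; python3 s.py
```

```text
Mz [0.109 0.13  0.114 0.127 0.133 0.154] mean 0.128
10.65 [582.2 -88.5 209.8] yaw 30.26 M [-0.916  0.517  0.092] F [-3.4 -4.7  2.3] 13.8 30.004756450653076 j6 0.78
```

>>> {"api": "step_arm", "payload": {
  "plan": [
    [[0,0,0,1,-1],[0,0,0,2,-1],[0,0,0,2,-1],[0,0,0,2,-1]]
  ]
}}

```text
t: 10.98
eef_pos: [582.2, -88.5, 209.8]
tcp_rot: [-3.142, 0.001, 0.493]
ft_force: [-2.8, -5.2, 2.3]
opening: 0.149
grip_force: 30.0
```

```bash
python3 a.py; python3 s.py
```

```text
Mz [0.306 0.349 0.319 0.315 0.368 0.277] mean 0.322
11.2833 [582.2 -88.5 209.8] yaw 28.27 M [-0.949  0.521  0.279] F [-2.9 -4.5  2.4] 13.7 30.02028375864029 j6 0.815
```

The torque is now rising at about 5 N m/rad, so this is the stop. A little further brings it to snug.

>>> {"api": "step_arm", "payload": {
  "plan": [
    [[0,0,0,0.7,-1],[0,0,0,1.4,-1],[0,0,0,2,-1],[0,0,0,2,-1],[0,0,0,2,-1]]
  ]
}}

```text
t: 11.7
eef_pos: [582.2, -88.5, 209.7]
tcp_rot: [3.142, 0.001, 0.459]
ft_force: [-2.5, -4.5, 3.1]
opening: 0.148
grip_force: 30.1
```

```bash
python3 a.py; python3 s.py
```

```text
Mz [0.51  0.54  0.554 0.487 0.513 0.498] mean 0.517
12.0 [582.2 -88.5 209.8] yaw 26.3 M [-0.895  0.537  0.45 ] F [-2.6 -5.6  2.9] 14.0 30.08335769176483 j6 0.85
```

>>> {"api": "step_arm", "payload": {
  "plan": [
    [[0,0,0,-6,-1],[0,0,0,-12,-1],[0,0,0,-18,-1],[0,0,0,-24,-1],[0,0,0,-30,-1],[0,0,0,-36,-1],[0,0,0,-41,-1],[0,0,0,-41,-1]]
  ]
}}

```text
t: 12.67
eef_pos: [582.0, -88.2, 209.7]
tcp_rot: [-3.14, 0.0, 1.179]
ft_force: [-3.7, -3.1, 3.2]
opening: 0.148
grip_force: 30.0
```

>>> {"api": "step_arm", "payload": {
  "plan": [
    [[0,0,0,-6,-1],[0,0,0,-12,-1],[0,0,0,-18,-1],[0,0,0,-24,-1],[0,0,0,-29,-1],[0,0,0,-33,-1],[0,0,0,-36,-1],[0,0,0,-36,-1]]
  ]
}}

```text
t: 13.33
eef_pos: [581.6, -88.2, 209.8]
tcp_rot: [-3.14, -0.001, 1.805]
ft_force: [-5.6, -3.8, 4.3]
opening: 0.146
grip_force: 30.0
```

```bash
python3 a.py; python3 s.py
```

```text
Mz [0.058 0.071 0.104 0.068 0.073 0.1  ] mean 0.079
13.6333 [581.6 -88.2 209.7] yaw 103.25 M [-0.648  0.91   0.039] F [-5.9 -3.   4.1] 13.9 30.001569986343384 j6 -0.494
```

>>> {"api": "step_arm", "payload": {
  "plan": [
    [[-0.2,-0.8,0,-1,-1],[-0.2,-0.8,0,-1.5,-1],[-0.2,-0.8,0,-1.5,-1]]
  ]
}}

```text
t: 13.88
eef_pos: [581.6, -88.3, 209.7]
tcp_rot: [-3.141, -0.001, 1.828]
ft_force: [-2.8, 0.4, 3.5]
opening: 0.143
grip_force: 30.0
```

```bash
python3 a.py; python3 s.py
```

```text
Mz [-0.194 -0.239 -0.183 -0.197 -0.245 -0.231] mean -0.215
14.1833 [581.6 -88.3 209.7] yaw 104.72 M [ 0.412  0.718 -0.193] F [-4.1  2.5  3.8] 13.9 30.004916489124298 j6 -0.52
```

>>> {"api": "step_arm", "payload": {
  "plan": [
    [[0,0,0,0,-0.5],[0,0,0,0,-0.2],[0,0,0,0,0.2],[0,0,0,0,0.2],[0,0,0,0,0.2],[0,0,0,0,0.2],[0,0,0,0,0.2]]
  ]
}}

```text
t: 14.77
eef_pos: [581.9, -88.7, 209.7]
tcp_rot: [3.142, -0.0, 1.828]
ft_force: [-0.6, 0.4, 0.8]
opening: 0.565
grip_force: 0.0
```

```bash
python3 s.py
```

```text
14.7667 [581.9 -88.7 209.7] yaw 104.72 M [-0.064  0.048  0.007] F [-0.6  0.4  0.8] 53.7 0.0 j6 -0.52
```

Released, and the torque changed sign around the notch. I'll lift and check the dial angle and the lever from above.

>>> {"api": "step_arm", "payload": {
  "plan": [
    [[0,0,-25,0,0.2],[0,0,-65,0,0.2],[0,0,-100,0,0.2],[0,0,-125,0,0.2],[0,0,-125,14,-1],[0,0,-125,27.4,-1],[0,0,-125,27.4,-1],[0,0,-125,27.4,-1]]
  ]
}}

```text
t: 15.43
eef_pos: [581.8, -88.7, 334.9]
tcp_rot: [3.141, -0.0, 1.343]
ft_force: [0.3, 0.1, -0.2]
opening: 0.376
grip_force: 0.0
```

```bash
python3 - <<'E'
from h import *
s=env.state();c=env.get_calibration("wrist");im=env.read_camera("wrist")
cv2.imwrite("pics/w5.png",im);np.save("w5.npy",c,allow_pickle=True)
for z in (200,240):print(proj("",(582,-88.6,z),c))
for r in(80,118,132): print(proj("",(582+.22*r,-88.6+.9755*r,265),c))
E
python3 s.py
```

```text
(np.float64(249.75336326991516), np.float64(182.7830505865232))
(np.float64(249.7385337186318), np.float64(194.2930753159646))
(np.float64(249.10652552584062), np.float64(104.01155389354729))
(np.float64(248.76575671393516), np.float64(49.50280769129054))
(np.float64(248.631401972009), np.float64(28.011672725717006))
15.4833 [581.8 -88.7 334.8] yaw 76.6 M [-0.103  0.101 -0.029] F [-0.3  0.4 -1. ] 31.7 0.0 j6 -0.03
```

View pics/w5.png

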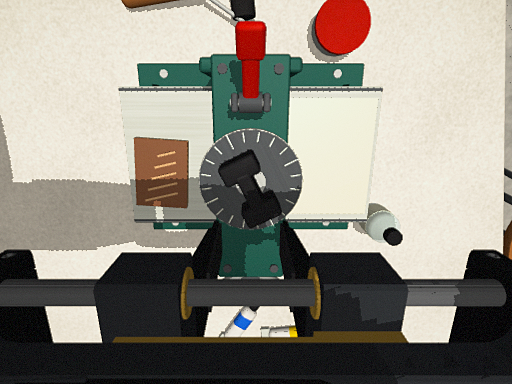

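The view shows the press square to the tool, with the knob wings at (237,165) and (262,210), about 28° off vertical. Four clicks back should give 28.3°, so the count is right. The red pad spans u 237–266, v 22–60. Next I'll move over the pad with the fingers shut.

>>> {"api": "step_arm", "payload": {
  "plan": [
    [[40,1,0,0,-1],[80,1,0,0,-1],[115,1,0,0,-1],[127,1,0,0,-1],[127,1,20,0,-1],[127,1,45,0,-1],[127,1,45,0,-1],[127,1,45,0,-1]]
  ]
}}

```text
t: 16.15
eef_pos: [610.4, 34.7, 289.4]
tcp_rot: [-3.14, 0.0, 1.351]
ft_force: [0.6, -0.8, 0.1]
opening: 0.003
grip_force: 0.0
```

```bash
python3 s.py
```

```text
16.15 [610.4  34.7 289.4] yaw 77.4 M [-0.06   0.026  0.034] F [ 0.6 -0.8  0.1] 0.3 0.0 j6 0.169
```

Press down slowly: 289.4 to about 240 first.

>>> {"api": "step_arm", "payload": {
  "plan": [
    [[0,0,8,0,-1],[0,0,16,0,-1],[0,0,24,0,-1],[0,0,32,0,-1],[0,0,40,0,-1],[0,0,48,0,-1],[0,0,48,0,-1],[0,0,48,0,-1]]
  ]
}}

```text
t: 16.82
eef_pos: [610.4, 34.7, 241.1]
tcp_rot: [-3.14, 0.001, 1.35]
ft_force: [0.5, -0.5, 0.2]
opening: 0.004
grip_force: 0.0
```

```bash
python3 s.py
```

```text
16.8167 [610.4  34.7 241.1] yaw 77.32 M [-0.132  0.064  0.038] F [ 0.5 -0.5  0.2] 0.3 0.0 j6 0.17
```

```bash
python3 - <<'E'
from h import *
a=env.read_camera("scene");b=env.read_camera("wrist")
np.save("w6.npy",env.get_calibration("wrist"),allow_pickle=True)
a=cv2.resize(a[140:240,195:325],None,fx=4,fy=4,interpolation=cv2.INTER_CUBIC);b=b[60:360,60:320]
b=cv2.resize(b,(347,400));a=a[:,:452]
cv2.imwrite("pics/c6.png",cv2.convertScaleAbs(np.hstack([a,b]),alpha=1.3))
E
```

```text
(no output)
```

View pics/c6.png

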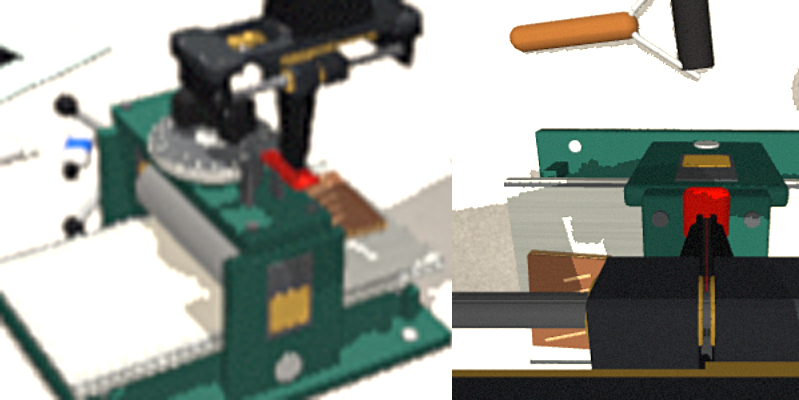

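The finger sits on the red pad and the lever is nearly level. I'll press on to about 233.

>>> {"api": "step_arm", "payload": {
  "plan": [
    [[0,0,3,0,-1],[0,0,6,0,-1],[0,0,8,0,-1],[0,0,8,0,-1],[0,0,8,0,-1]]
  ]
}}

```text
t: 17.33
eef_pos: [611.1, 35.4, 234.2]
tcp_rot: [3.14, -0.001, 1.35]
ft_force: [1.5, 3.1, 4.9]
opening: 0.005
grip_force: 2.2
```

```bash
python3 s.py
```

```text
17.3333 [611.1  35.4 234.2] yaw 77.33 M [ 0.608 -0.159  0.01 ] F [1.5 3.1 4.9] 0.4 2.155903749517165 j6 0.17
```

>>> {"api": "step_arm", "payload": {
  "plan": [
    [[0,0,1,0,-1],[0,0,2,0,-1],[0,0,2,0,-1],[0,0,2,0,-1]]
  ]
}}

```text
t: 17.67
eef_pos: [611.1, 35.6, 232.7]
tcp_rot: [3.14, -0.001, 1.35]
ft_force: [1.1, 4.9, 8.2]
opening: 0.001
grip_force: 4.3
```

```bash
python3 s.py
```

```text
17.6667 [611.1  35.6 232.7] yaw 77.32 M [0.826 0.097 0.007] F [1.1 4.9 8.2] 0.1 4.312299857265316 j6 0.171
```

>>> {"api": "step_arm", "payload": {
  "plan": [
    [[0,0,1,0,-1],[0,0,2,0,-1],[0,0,2,0,-1],[0,0,2,0,-1]]
  ]
}}

```text
t: 18.0
eef_pos: [611.2, 35.7, 231.0]
tcp_rot: [3.139, -0.002, 1.35]
ft_force: [0.3, 5.1, 10.8]
opening: 0.004
grip_force: 5.3
```

```bash
python3 s.py
```

```text
18.0 [611.2  35.7 231. ] yaw 77.33 M [ 0.965  0.118 -0.039] F [ 0.3  5.1 10.8] 0.3 5.336309149861336 j6 0.171
```

>>> {"api": "step_arm", "payload": {
  "plan": [
    [[0,0,1,0,-1],[0,0,1.5,0,-1],[0,0,1.5,0,-1],[0,0,1.5,0,-1]]
  ]
}}

```text
t: 18.33
eef_pos: [611.2, 35.7, 230.7]
tcp_rot: [3.138, -0.002, 1.35]
ft_force: [-2.8, 6.0, 19.9]
opening: 0.006
grip_force: 10.1
```

```bash
python3 s.py
```

```text
18.3333 [611.2  35.7 230.7] yaw 77.33 M [ 0.903  0.798 -0.037] F [-2.8  6.  19.9] 0.6 10.134696897439426 j6 0.171
```

That is the hard end at 0.75, so it is locked. I'll lift off and back away.

>>> {"api": "step_arm", "payload": {
  "plan": [
    [[0,0,-4,0,-1],[0,0,-20,0,-1],[0,0,-50,0,-1],[0,0,-90,0,-1],[0,0,-105,0,-1],[-127,-1,-105,0,-1],[-127,-1,-105,0,-1],[-127,-1,-105,0,-1]]
  ]
}}

```text
t: 19.0
eef_pos: [581.5, -87.8, 333.1]
tcp_rot: [-3.141, 0.001, 1.351]
ft_force: [0.8, -0.4, 0.3]
opening: 0.004
grip_force: 0.0
```

>>> {"api": "step_arm", "payload": {
  "plan": [
    [[-30,0,0,0,-1],[-30,0,0,0,-1],[-30,0,0,0,-1]]
  ]
}}

```text
t: 19.25
eef_pos: [575.2, -117.6, 332.9]
tcp_rot: [-3.141, 0.0, 1.347]
ft_force: [-0.6, 0.1, 0.4]
opening: 0.008
grip_force: 0.0
```

```bash
python3 s.py; python3 - <<'E'
from h import *
s=env.state();c=env.get_calibration("wrist");im=env.read_camera("wrist")
cv2.imwrite("pics/w7.png",im)
old=cv2.imread("pics/w5.png")
n,l,st,ce=cv2.connectedComponentsWithStats(red(im).astype(np.uint8))
print([(st[i].tolist(),ce[i].round(1)) for i in range(1,n) if st[i,4]>60])
e=s["eef_pos"];print(proj("",(582,-88.6,200),c))
# where a level vs. up lever pad would appear
for nm,r,z in(("level pad in",118,233),("level pad out",146,233),("up out",130,277)):print(nm,proj("",(582+.22*r,-88.6+.9755*r,z),c))
E
```

```text
19.25 [ 575.2 -117.6  332.9] yaw 77.15 M [-0.077  0.085 -0.029] F [-0.6  0.1  0.4] 0.8 0.0 j6 -0.09
[([238, 0, 27, 55, 1003], array([250.8,  25.2])), ([317, 0, 57, 32, 1368], array([344.2,  12.7]))]
(np.float64(249.93562148522275), np.float64(154.97691726381908))
level pad in (np.float64(249.57701988209558), np.float64(14.58210628203426))
level pad out (np.float64(249.48621222458567), np.float64(-26.64525736591628))
up out (np.float64(249.38587489728516), np.float64(-25.070585124628025))
```

View pics/w7.png

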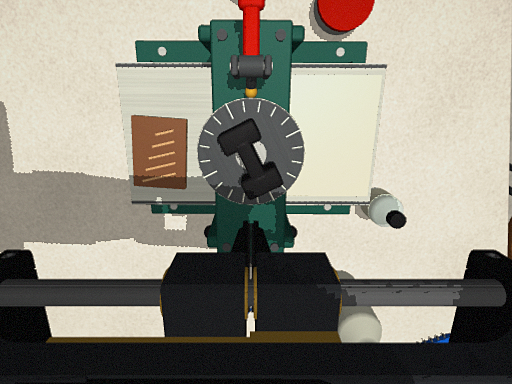

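The lever is down, with its pad's inner edge at v≈10 (level predicts 14.6) and the brass shoe against the dial rim at (250,93). The knob is still on its notch, and the other items in view have not moved.

```bash
python3 -c "
from cell import env
print(env.job_done())"
```

```text
the job is handed in; nothing more can be done
None
```

I turned the knob clockwise until snug against its stop (about 0.52 N m), turned it back four clicks, pressed the lock lever to its hard end, let go of everything, and handed the job in with no result returned.

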